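# Lever a glued-up icon board out of its clamping cradle

## Task

The icon board is stuck tight between the spring catches of its clamping cradle. Take the pry bar, set its blade over the cradle's steel rod with the tip under the board's edge, and press the handle down until that edge springs up over the catches; lay the bar down flat on the table. Then lift the board by its batten and lay it, batten still up, centred and square across the two drying strips, dropping neither board nor bar and leaving the other things where they are.

Things in the scene. Friction and masses are not known exactly. Their poses are not given: they have to be found in the camera images.
- board: Brown wooden icon board lying face down, 120 (own x) x 140 (own y) x 16 mm thick, about 0.28 kg, with one dark raised batten along the middle of its back. Origin: centre of the board's underside, z up (batten side). It starts level in the cradle, its axes along the cradle's. Once levered up at its -x edge it is loose and can be lifted out by the batten.
- board_edge (a point): Middle of the lower edge of the board on the levering side: (-60, 0, 0) mm in the board's frame.
- batten_top (a point): Middle of the top of the batten: (0, 0, 40) mm in the board's frame. The batten is 22 mm wide (along the board's x), 110 mm long (along its y) and stands 24 mm above the board's upper face. Nothing of the cradle rises above the seated board's upper face.
- cradle: Plywood clamping cradle fixed to the table, 180 mm long (own x), 180 wide (own y), 97 mm high. Origin: centre of its underside, under the board's centre, z up. The seated board's underside is 85 mm above the table, its near edge at x = -60 mm. The levering side is -x, with a flat deck 50 mm above the table out to x = -102 mm; it faces to the robot's right.
- lever_gap (a point): Centre of the space below the board on the levering side: (-60, 0, 68) mm in the cradle's frame. For |y| < 50 mm it is open from the deck (50 mm above the table) to the board's underside (85 mm), inwards to x = +24 mm. Low stops (|y| from 54 mm, top at 93 mm) stand at the two -x corners.
- catch_l: One of two like sprung steel pins, 8 mm thick, pressing on the board's two y sides at the cradle's x = -35 mm, 4 mm above the board's underside. Levering the board's edge up against them takes about 14 to 25 N at that edge. Raised about 10 mm it clears them, they snap in below, and it stays up by itself, tilted about 5 degrees, loose.
- fulcrum: Fixed round steel rod of 12 mm diameter, 130 mm long along the cradle's y, held at its ends by brackets (free between |y| < 50 mm) across the levering side at x = -90 mm, 30 mm out from the board's edge: the fulcrum. Origin: centre of the rod, 69 mm above the table.
- fulcrum_top (a point): Middle of the top line of the rod, 75 mm above the table, 10 mm below the level of the seated board's underside.
- bar: Flat pry bar 200 mm long, 24 mm wide, about 0.22 kg, loose on the table: a straight steel blade 5 mm thick from x = -12 to +100 mm (square tip at +100), and a dark wooden handle 22 mm high from x = -100 to -10 mm. Blade and handle share one flat underside. Origin: middle of its length on the underside; x points from handle to tip, z up.
- bar_tip (a point): Tip of the blade, middle of its lower edge: (100, 0, 0) mm in the bar's frame.
- strips: Two light wooden drying strips fixed to the table, 16 mm wide, 170 mm long (own y), 20 mm high, their centre lines at x = -38 and +38 mm. Origin: midway between them, at table height, z up. The board goes centred over the origin with its x axis along the strips' x (either way round), underside 20 mm above the table.
- brush: Bystander: loose flat paintbrush with wooden handle, 190 mm long; it may lie where the bar could be. Origin at its underside.
- jar: Bystander: open glass jar, 72 mm across, 90 mm high. Origin: centre of its underside.
- bottle: Bystander: green glass bottle with a cap, 66 mm across, 190 mm high. Origin: centre of its underside.
- tube: Bystander: big paint tube, 150 x 45 x 30 mm, lying. Origin: centre of its underside.
- tube2: Bystander: smaller paint tube, 110 x 32 x 22 mm, lying. Origin: centre of its underside.
- dish: Bystander: white china dish, 100 mm across, 18 mm high. Origin: centre of its underside.
- book: Bystander: book, 130 x 180 x 28 mm, lying. Origin: centre of its underside.

How it is judged:
By the outcome, as a careful person would: the job done as asked, in the order asked, and still so for the second after the job is handed in, with the robot touching nothing.
It also fails if it takes over 72 s, if anything falls off the work surface, if the arm or the gripper's body presses on something with over 40 N, if the wrist force passes 120 N, or if a joint passes its speed limit or range.

## Robot

A 7-joint arm with a two-finger parallel gripper is mounted at the origin on the work surface. World frame = base frame: x ahead of the robot, y to its left, z up, the work surface at z = 0. Lengths are in m, angles in rad, forces in N, time in s.
With the tool pointing down it reaches from about 0.4 to 0.85 m from the base axis. Payload 10.4 kg.
Tool frame: the origin (TCP) lies on the centre line of the jaws, within the pads' length; the fingertips stand 11 mm ahead of it and the grasp point (between the pads) lies 8 mm behind it; z points along the fingers, y is the line along which they close (so a half turn about z gives the same grasp; the last joint's range is limited). The gripper opens to 87 mm and grips with 3 to 60 N. Pads are 19 mm wide; open, the fingers measure 117 mm over their backs; the gripper's body (75 mm by 190 mm) begins 51 mm behind the grasp point.
Start: joints at [-1.132, 0.332, -0.065, 1.46, 0.022, 1.35, -0.088], TCP at [0.278, 0.56, 0.201] pointing down, gripper open.
Joint ranges: [-2.6, 2.6], [-0.5, 2.12], [-1.47, 1.34], [0.16, 2.42], [-1.27, 4.41], [0.06, 2.06], [-2.6, 2.6]. Speed limits (rad/s): [2.22, 2.22, 2.79, 2.79, 3.14, 3.14, 3.14].

## Interface

Orientations are given as a unit quaternion [x, y, z, w].
In Python, from bench import r gives the robot as it stands.
- The arm moves only by the shell command python3 -m pendant 'ROWS' [OPENING] [FORCE]. ROWS is JSON, a list of rows, each a list of 4 numbers: the shift along the tool's x, y, z in m, then the turn about the tool's z in rad. A call has 1 to 8 rows; each row shifts and turns the commanded pose from where the row before left it, along the tool's axes as they then stand; what a row does not reach is not made up. A row lasts 1/12 s, in which the tool goes at most 41.7 mm and 7.16 degrees, less where a joint would pass 70% of its speed; a pose out of reach is approached as far as the arm can. A call with a gripper value outside its range is refused whole. OPENING is the opening, from 0 (shut) to 1 (fully open), set as the call begins (- or left out, the last holds). The fingers move at their own pace and stop on an object; FORCE is the grip in N (left out, the last holds). Time passes only in rows, so rows that do not move let the fingers close. It gives the time, the measured TCP pose, the force, the opening and the grip force at its end, in the units of the state.
- r.read_state(): the state, without advancing time (a new reading comes with each control period).
- r.camera(name): name is "scene" or "top"; returns a dict with "img" (384x512x3 uint8, red, green, blue), "camera_matrix" (3x3 intrinsics, pixels), "xyz" and "attitude" of the camera in the world. Camera axes: x right, y down, z forward; pixel columns grow to the right and rows downward; lengths in m; the calibration is good to about 2 mm. A picture is of the moment at which its call begins. There is no depth.
- r.close_job(): hands the job in; it is judged then, once.
Trained networks look in the newest picture that a camera, given by its name, has taken for a name from the list of things; names that differ only in an ending like _2 or _b are one class to them, and where a whole thing is asked for, a point or a joint stands for the part that bears it (a point fixed in the world has none). Each returns a list of dicts, best first, with "score" (0 to 1); they miss things now and then, are a little off and sometimes report something else, mostly with a low value. They report only what shows in the picture. A call takes as long as a camera call.
- r.outline_of(thing, camera): "mask" (384x512 bool, what is visible of it) and "bbox" ([centre column, centre row, width, height] in pixels, round what is visible of it).
The state is a dict: "time": time; "joint_positions": joint angles; "joint_vel": joint speeds; "joint_torque": joint torques, N m; "ee_pos": TCP position; "eef_rot": TCP orientation; "ft_force": force on the tool from outside, world axes, zero at the start; "torque": the same for the moment, N m; "width": finger opening in m; "grip_force": force on a finger pad.
Only numpy, scipy, OpenCV 4.12 (cv2) and the standard library are available. Lean on these libraries where they do the work, as an engineer would, in place of code of your own. Each camera call takes 0.05 s, during which the arm holds its last target. There are 200 camera calls.

## Working session

There is one attempt and no reset: what is moved stays moved. The work goes in short steps, Python scripts to look and compute and a shell command to move; the robot and the scene stay as the last step left them, time stands still between calls to the robot, and variables do not carry over. Pictures are saved under pics/ and viewed, at most 11 in all, crops included, and the job is handed in when it is done.

```bash
mkdir -p pics; ls; cat > h.py <<'E'
import numpy as np, cv2
from scipy.spatial.transform import Rotation as R
from bench import r
def shot(n):
    c=r.camera(n); c['K']=np.array(c['camera_matrix']); c['p']=np.array(c['xyz'])
    a=np.array(c['attitude']); c['R']=R.from_quat(a).as_matrix() if a.size==4 else a.reshape(3,3); return c
def px2w(c,u,v,z):
    d=c['R']@np.linalg.solve(c['K'],[u,v,1.]); return c['p']+d*(z-c['p'][2])/d[2]
def w2px(c,P):
    q=c['K']@(c['R'].T@(np.array(P,float)-c['p'])); return q[:2]/q[2]
def rect(c,mask,z):
    cs,_=cv2.findContours(mask.astype('uint8'),0,1); k=max(cs,key=cv2.contourArea)
    P=np.array([px2w(c,u,v,z)[:2] for u,v in k[:,0]])*1000
    return cv2.minAreaRect(P.astype('float32'))
E
python3 - <<'E'
from h import *
for n in ['top','scene']:
    c=shot(n); cv2.imwrite(f'pics/{n}0.png',cv2.resize(c['img'][:,:,::-1],(800,600)))
    print(n,c['attitude'],c['p'],c['K'][0])
    for t,z in [('board',.101),('batten_top',.125),('cradle',.05),('bar',.01),('strips',.02),('brush',.01),('fulcrum',.075),('book',.028)]:
        for o in r.outline_of(t,n)[:2]:
            print(t,round(o['score'],2),np.round(o['bbox']),np.round(px2w(c,*o['bbox'][:2],z),3), [np.round(x,0) for x in rect(c,o['mask'],z)] if n=='top' else '')
s=r.read_state(); print(s['ee_pos'],s['eef_rot'],s['width'],s['ft_force'])
E
```

```text
pics
top [-0.69861834  0.71015692 -0.05373627  0.06871664] [ 0.41600995 -0.00310398  1.02810294] [390.83969447   0.         249.52953822]
board 0.93 [260. 191.  55.  62.] [ 0.589 -0.01   0.101] [array([589.,  -9.]), array([119., 138.]), np.float64(80.0)]
batten_top 0.59 [259. 190.  58.  66.] [ 0.589 -0.007  0.125] [array([585.,  -9.]), array([118., 138.]), np.float64(80.0)]
cradle 0.96 [265. 196.  78.  84.] [ 0.587 -0.023  0.05 ] [array([596., -21.]), array([180., 207.]), np.float64(80.0)]
cradle 0.63 [388. 263.  81.  26.] [ 0.414 -0.32   0.05 ] [array([ 416., -316.]), array([195.,  25.]), np.float64(76.0)]
bar 0.8 [386. 263.  78.  29.] [ 0.415 -0.328  0.01 ] [array([ 415., -329.]), array([206.,  27.]), np.float64(77.0)]
strips 0.7 [108. 262.  44.  68.] [0.428 0.383 0.02 ] [array([436., 418.]), array([ 24., 168.]), np.float64(87.0)]
brush 0.7 [388. 203.  76.  16.] [ 0.569 -0.344  0.01 ] [array([ 573., -342.]), array([193.,  40.]), np.float64(89.0)]
fulcrum 0.62 [296. 198.  10.  40.] [ 0.575 -0.098  0.075] [array([576., -97.]), array([ 12., 101.]), np.float64(80.0)]
book 0.95 [295. 13
[... 314 characters left out ...]
0416479   0.         255.9515873 ]
batten_top 0.71 [254. 193.  52.  54.] [ 0.607 -0.006  0.125] 
cradle 0.88 [248. 202.  71.  73.] [ 0.597 -0.024  0.05 ] 
bar 0.78 [165. 151.  58.  22.] [ 0.412 -0.322  0.01 ] 
strips 0.68 [379. 176.  31.  50.] [0.452 0.382 0.02 ] 
strips 0.41 [278. 250.  26.  32.] [0.734 0.078 0.02 ] 
brush 0.59 [150. 192.  62.  15.] [ 0.57 -0.34  0.01] 
fulcrum 0.53 [252. 191.  49.  49.] [ 0.572 -0.015  0.075] 
book 0.63 [213. 258.  68.  44.] [ 0.778 -0.109  0.028] 
book 0.53 [379. 174.  29.  49.] [0.45  0.379 0.028] 
[0.27844428 0.55957113 0.20078604] [ 2.28863589e-01  9.73458502e-01  4.95062276e-05 -1.47298597e-05] 0.08710304497008355 [ 0.02088149 -0.40526057  0.61486695]
```

View pics/top0.png

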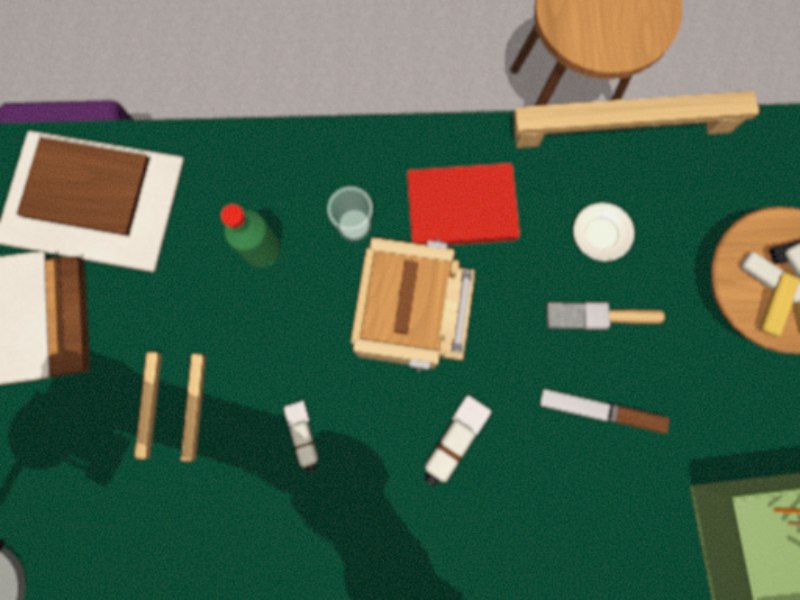

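View pics/scene0.png

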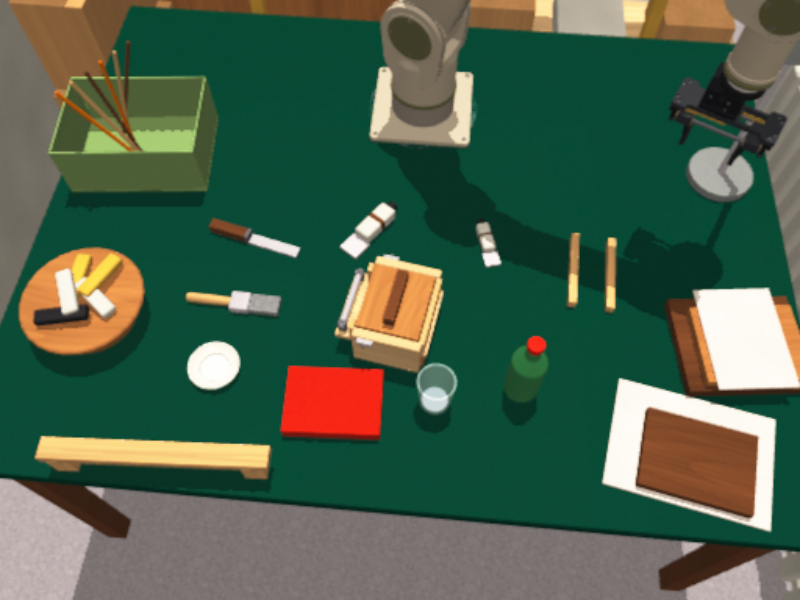

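The top view shows the bar at (540–668, 390–432) with its tip to the left, towards the cradle at (355–475, 240–360). The lever side and rod are at (463,310). The strips are at (148,405) and (193,407). The brush, at (548–664,316), is separate from the bar. Next I'll refine the poses by fitting silhouettes in both cameras.

```bash
cat >> h.py <<'E'
from scipy.optimize import minimize
def box(x0,x1,y0,y1,z0,z1): return np.array([[x,y,z] for x in(x0,x1) for y in(y0,y1) for z in(z0,z1)],float)
M={'bar':[box(-12,100,-12,12,0,5),box(-100,-10,-12,12,0,22)],
 'board':[box(-60,60,-70,70,0,16),box(-11,11,-55,55,16,40)],
 'strips':[box(-46,-30,-85,85,0,20),box(30,46,-85,85,0,20)]}
def render(c,boxes,x,y,yaw,z,pitch=0):
    im=np.zeros((384*4,512*4),'uint8'); Rm=R.from_euler('ZY',[yaw,pitch]).as_matrix()
    for b in boxes:
        P=b/1000@Rm.T+[x,y,z]; q=np.array([w2px(c,p) for p in P])*4+1.5
        cv2.fillConvexPoly(im,cv2.convexHull(np.round(q*16).astype('int32')),255,shift=4)
    return cv2.resize(im,(512,384),interpolation=cv2.INTER_AREA)/255.
def fit(obs,name,x0,z=0.,pitch=False):
    def f(p):
        e=0
        for c,m in obs:
            s=render(c,M[name],p[0],p[1],p[2],z,p[3] if pitch else 0); e+=1-np.minimum(s,m).sum()/np.maximum(s,m).sum()
        return e/len(obs)
    x0=np.array(x0,float); st=np.vstack([x0]+[x0+d for d in np.diag([.008,.008,.06,.06][:len(x0)])])
    o=minimize(f,x0,method='Nelder-Mead',options=dict(initial_simplex=st,xatol=1e-4,fatol=1e-5)); return o.x,o.fun
E
python3 - <<'E'
from h import *
C={n:shot(n) for n in('top','scene')}
for t,x0,z in [('bar',(.415,-.329,1.34),0),('board',(.589,-.01,1.4),.085),('strips',(.428,.383,1.5),0)]:
    ob=[]
    for n in C:
        L=r.outline_of(t,n)
        if not L: print(t,n,'none'); continue
        o=L[0]; print(t,n,round(o['score'],2),np.round(o['bbox']))
        ob.append((C[n],o['mask'].astype(float)))
    for k in [ob]+[[q] for q in ob]:
        x,e=fit(k,t,x0,z); print('   ',np.round(x[:2],4),round(np.degrees(x[2]),1),round(e,3))
c=C['top']
for o in r.outline_of('fulcrum','top')[:1]: print('rod',rect(c,o['mask'],.072))
E
```

```text
bar top 0.74 [386. 261.  77.  27.]
bar scene 0.64 [163. 151.  58.  23.]
    [ 0.4147 -0.3298] 76.0 0.108
    [ 0.4161 -0.326 ] 76.1 0.118
    [ 0.414  -0.3305] 75.8 0.085
board top 0.63 [259. 192.  56.  65.]
board scene 0.91 [253. 193.  51.  47.]
    [ 0.5898 -0.0103] 80.4 0.048
    [ 0.5906 -0.009 ] 80.7 0.023
    [ 0.5878 -0.0118] 80.5 0.047
strips top 0.61 [109. 261.  44.  69.]
strips scene 0.88 [379. 175.  34.  50.]
    [0.4341 0.3829] 86.1 0.158
    [0.4345 0.3839] 86.2 0.088
    [0.4322 0.3821] 87.2 0.169
rod ((577.6653442382812, -97.35806274414062), (11.437631607055664, 99.29685974121094), 80.51020050048828)
```

```bash
cat >> h.py <<'E'
def plan(*T):
    """T: list of (xyz, tool-y yaw deg); prints tool-frame shift then turn for each"""
    s=r.read_state(); p=np.array(s['ee_pos']); Q=R.from_quat(s['eef_rot']).as_matrix()
    for xyz,yaw in T:
        d=Q.T@(np.array(xyz)-p); cur=np.degrees(np.arctan2(Q[1,1],Q[0,1]))
        t=0 if yaw is None else (-(yaw-cur)+180)%360-180
        print('shift',np.round(d,4),'turn',round(np.radians(t),4),'dist',round(np.linalg.norm(d),3))
        Q=Q@R.from_euler('z',t,degrees=True).as_matrix(); p=np.array(xyz)
    print('q',np.round(s['joint_positions'],2),'F',np.round(s['ft_force'],1),'T',np.round(s['torque'],2),'w',s['width'],s['grip_force'],'ee',np.round(p*0+s['ee_pos'],4),'t',s['time'])
E
python3 -c "
from h import *
plan(((.46,.05,.25),None),((.4053,-.3678,.15),-14),((.4053,-.3678,.013),-14))"
```

```text
shift [-0.3895 -0.3753 -0.0493] turn 0.0 dist 0.543
shift [-0.1372 -0.3984  0.1   ] turn 1.3534 dist 0.433
shift [-0.     0.     0.137] turn 0.0 dist 0.137
q [-1.13  0.33 -0.06  1.46  0.02  1.35 -0.09] F [ 0.4 -0.5 -0.1] T [-0.07  0.   -0.01] w 0.08728155311700854 0.0 ee [0.2785 0.5595 0.2008] t 1.35
```

```bash
A='python3 -m pendant'
$A '[[-0.0243,-0.0235,-0.0031,0],[-0.0243,-0.0235,-0.0031,0],[-0.0243,-0.0235,-0.0031,0],[-0.0243,-0.0235,-0.0031,0],[-0.0243,-0.0235,-0.0031,0],[-0.0243,-0.0235,-0.0031,0],[-0.0243,-0.0235,-0.0031,0],[-0.0243,-0.0235,-0.0031,0]]' 1 30
$A '[[-0.0243,-0.0235,-0.0031,0],[-0.0243,-0.0235,-0.0031,0],[-0.0243,-0.0235,-0.0031,0],[-0.0243,-0.0235,-0.0031,0],[-0.0243,-0.0235,-0.0031,0],[-0.0243,-0.0235,-0.0031,0],[-0.0243,-0.0235,-0.0031,0],[-0.0243,-0.0235,-0.0031,0]]'
$A '[[-0.0086,-0.0249,0.006,0],[-0.0086,-0.0249,0.006,0],[-0.0086,-0.0249,0.006,0],[-0.0086,-0.0249,0.006,0],[-0.0086,-0.0249,0.006,0],[-0.0086,-0.0249,0.006,0],[-0.0086,-0.0249,0.006,0],[-0.0086,-0.0249,0.006,0]]'
$A '[[-0.0086,-0.0249,0.006,0],[-0.0086,-0.0249,0.006,0],[-0.0086,-0.0249,0.006,0],[-0.0086,-0.0249,0.006,0],[-0.0086,-0.0249,0.006,0],[-0.0086,-0.0249,0.006,0],[-0.0086,-0.0249,0.006,0],[-0.0086,-0.0249,0.006,0]]'
$A '[[0,0,0,0.11],[0,0,0,0.11],[0,0,0,0.11],[0,0,0,0.11],[0,0,0,0.11],[0,0,0,0.11]]'
$A '[[0,0,0,0.11],[0,0,0,0.11],[0,0,0,0.11],[0,0,0,0.11],[0,0,0,0.11],[0,0,0,0.11],[0,0,0,0]]'
python3 -c "
from h import *
plan(((.4053,-.3678,.10),-14),((.4053,-.3678,.013),-14))"
```

```text
time: 2.02
ee_pos: [0.369, 0.303, 0.2259]
eef_rot: [0.229, 0.973, 0.0, 0.0]
ft_force: [1.9, -0.2, 0.3]
width: 0.087
grip_force: 0.0
time: 2.68
ee_pos: [0.4593, 0.048, 0.2508]
eef_rot: [0.229, 0.973, 0.0, 0.0]
ft_force: [1.0, 0.8, 0.3]
width: 0.087
grip_force: 0.0
time: 3.35
ee_pos: [0.4315, -0.1605, 0.2023]
eef_rot: [0.229, 0.973, 0.0, 0.0]
ft_force: [0.6, 0.2, 0.4]
width: 0.0869
grip_force: 0.0
time: 4.02
ee_pos: [0.4046, -0.3694, 0.1542]
eef_rot: [0.229, 0.974, 0.0, 0.0]
ft_force: [0.5, -0.1, -0.1]
width: 0.0869
grip_force: 0.0
time: 4.52
ee_pos: [0.4048, -0.3682, 0.1544]
eef_rot: [0.534, 0.845, 0.0, 0.0]
ft_force: [0.5, -0.1, -0.2]
width: 0.0868
grip_force: 0.0
time: 5.1
ee_pos: [0.4049, -0.3681, 0.1543]
eef_rot: [0.779, 0.627, -0.0, -0.0]
ft_force: [0.5, 0.8, -0.9]
width: 0.0871
grip_force: 0.0
shift [0.0004 0.0004 0.0543] turn 0.0286 dist 0.054
shift [0.    0.    0.087] turn -0.0 dist 0.087
q [-0.29  0.34  1.14  1.78 -0.32  1.24  0.72] F [ 0.5  0.8 -0.9] T [-0.07  0.09  0.01] w 0.0871328845758588 0.0 ee [ 0.4049 -0.3681  0.1543] t 5.1
```

```bash
A='python3 -m pendant'
$A '[[0,0,0.022,0.028],[0,0,0.022,0],[0,0,0.022,0],[0,0,0.022,0],[0,0,0.022,0],[0,0,0.018,0],[0,0,0.01,0],[0,0,0.0025,0]]'
$A '[[0,0,0,0],[0,0,0,0],[0,0,0,0],[0,0,0,0],[0,0,0,0],[0,0,0,0],[0,0,0,0],[0,0,0,0]]' 0 60
python3 -c "
from h import *
plan()"
```

```text
time: 5.77
ee_pos: [0.404, -0.3676, 0.0124]
eef_rot: [0.786, 0.619, -0.0, -0.001]
ft_force: [-0.2, -0.7, -0.6]
width: 0.0867
grip_force: 0.0
time: 6.43
ee_pos: [0.4048, -0.3682, 0.0139]
eef_rot: [0.786, 0.618, 0.0, 0.0]
ft_force: [-0.3, -0.0, -0.2]
width: 0.0417
grip_force: 0.0
q [-0.13  0.53  0.98  1.9  -0.52  0.99  0.84] F [-0.3 -0.  -0.2] T [-0.12  0.09  0.02] w 0.04165087114167549 0.0 ee [ 0.4048 -0.3682  0.0139] t 6.4333
```

```bash
A='python3 -m pendant'
$A '[[0,0,0,0],[0,0,0,0],[0,0,0,0],[0,0,0,0],[0,0,0,0],[0,0,0,0],[0,0,0,0]]' 0 60
$A '[[0,0,-0.01,0],[0,0,-0.02,0],[0,0,-0.02,0],[0,0,-0.02,0],[0,0,-0.02,0],[0,0,-0.02,0],[0,0,-0.01,0],[0,0,0,0]]'
python3 - <<'E'
from h import *
plan()
C={n:shot(n) for n in('top','scene')}
cv2.imwrite('pics/lift.png',cv2.resize(C['scene']['img'][100:230,90:270,::-1],(792,572),interpolation=cv2.INTER_CUBIC))
ob=[(C[n],o['mask'].astype(float)) for n in C for o in r.outline_of('bar',n)[:1]]
for k in [ob]+[[q] for q in ob]: print(fit(k,'bar',(.415,-.329,1.33,0),.12,True))
E
```

```text
time: 7.02
ee_pos: [0.4047, -0.3682, 0.0138]
eef_rot: [0.786, 0.618, 0.0, -0.0]
ft_force: [0.8, -0.0, -0.1]
width: 0.0019
grip_force: 0.0
time: 7.68
ee_pos: [0.4056, -0.3691, 0.136]
eef_rot: [0.786, 0.618, 0.001, 0.001]
ft_force: [1.0, 0.2, 0.3]
width: 0.0003
grip_force: 0.0
q [-0.27  0.36  1.13  1.8  -0.35  1.2   0.72] F [1.  0.2 0.3] T [-0.1   0.06  0.  ] w 0.0002714572367644918 0.0 ee [ 0.4056 -0.3691  0.136 ] t 7.6833
(array([ 0.41610568, -0.28494127,  1.36348434, -0.44462723]), np.float64(0.6367280125026945))
(array([ 0.41610568, -0.28494127,  1.36348434, -0.44462723]), np.float64(0.273456025005389))
(array([ 0.415, -0.329,  1.33 ,  0.   ]), np.float64(1.0))
```

View pics/lift.png

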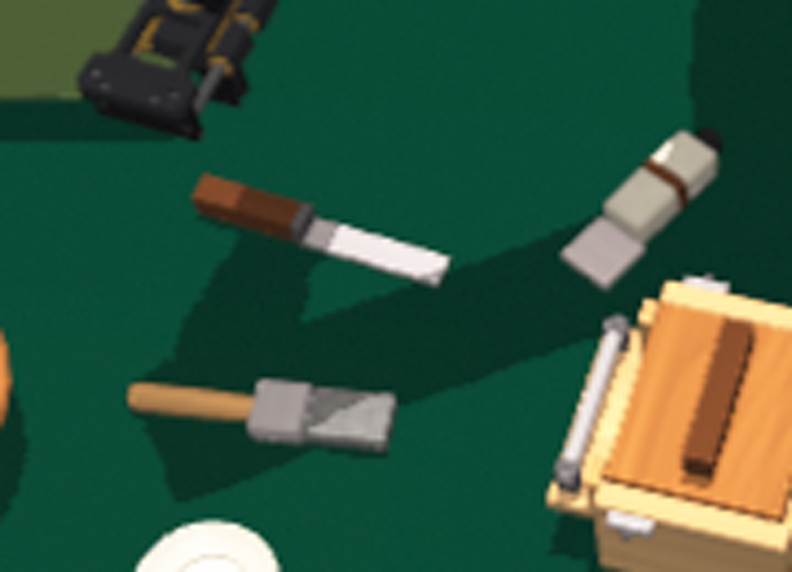

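The bar is still lying on the table, with its handle at crop (250,205), and the fingers closed on nothing. I'll check where the TCP projects against where the gripper shows in the pictures.

```bash
python3 - <<'E'
from h import *
ee=np.array(r.read_state()['ee_pos']); c=shot('scene'); u=w2px(c,ee); print('scene tcp',u,(u-[90,100])*4.4)
for P in [(134.3,143),(190.7,161)]: print(px2w(c,*P,.012))
im=c['img'][100:230,90:270,::-1]
t=shot('top'); v=w2px(t,ee); print('top tcp',v)
a=t['img'][200:330,330:510,::-1].copy()
for x,y in [v]: cv2.drawMarker(a,(int(x-330),int(y-200)),(0,255,255),0,6)
a=cv2.resize(a,(792,572),interpolation=cv2.INTER_CUBIC); cv2.imwrite('pics/t2.png',a)
for P in [(.4053,-.3678,.022),(.415,-.329,0)]: w=w2px(t,P); print((w-[330,200])*4.4, (w2px(c,P)-[90,100])*4.4)
E
```

```text
scene tcp [143.91219712 125.72406558] [237.21366732 113.18588853]
[ 0.38997708 -0.42878695  0.012     ]
[ 0.44398202 -0.22893005  0.012     ]
top tcp [421.89911477 267.15512512]
[324.47208028 292.25164857] [267.19221324 204.16012797]
[242.50807803 276.15681866] [320.61632403 235.07578268]
```

View pics/t2.png

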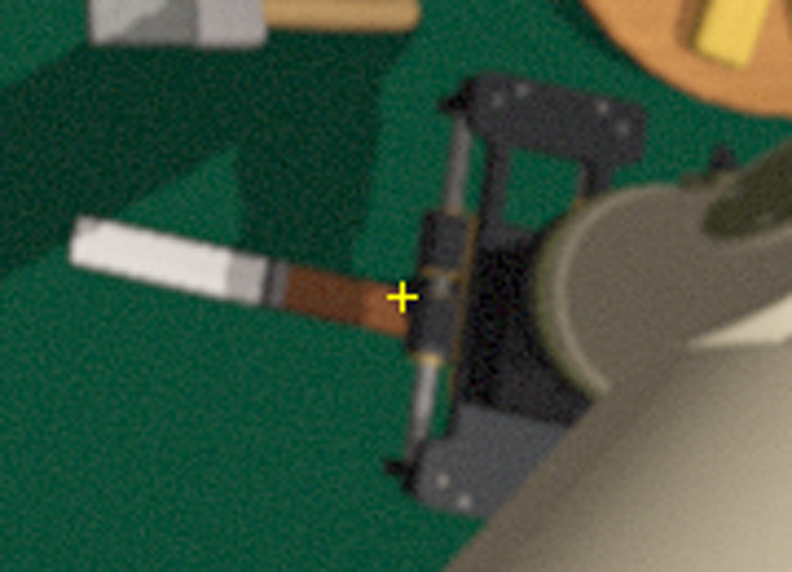

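```bash
python3 - <<'E'
from h import *
s=r.read_state(); ee=np.array(s['ee_pos']); Q=R.from_quat(s['eef_rot']).as_matrix()
c=shot('scene'); x0,y0=80,40
a=c['img'][y0:y0+130,x0:x0+180,::-1].copy(); a=cv2.resize(a,(792,572),interpolation=cv2.INTER_CUBIC)
for k,col in [((0,0,0),(0,255,255)),((0,0,.011),(0,0,255)),((0,.05,0),(255,0,0)),((0,-.05,0),(255,0,0)),((0,0,-.06),(255,0,255)),((.05,0,0),(0,255,0))]:
    u=(w2px(c,ee+Q@np.array(k))-[x0,y0])*4.4; cv2.drawMarker(a,tuple(int(i) for i in u),col,0,14,2)
cv2.imwrite('pics/s3.png',a)
E
```

```text
(no output)
```

View pics/s3.png

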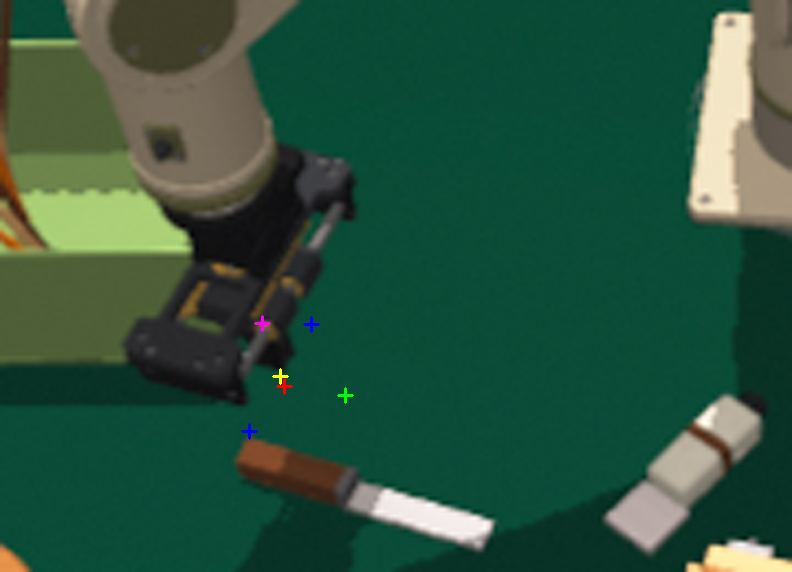

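The closed fingertips show at about (283,362), but they should project to (284,386). So the fingers stand roughly 25 mm higher than the nominal TCP says, and they closed above the handle. I'll probe the bare table to measure the real offset.

```bash
A='python3 -m pendant'
$A '[[0,-0.03,0,0],[0,-0.03,0,0],[0,0,0.03,0],[0,0,0.03,0],[0,0,0.03,0],[0,0,0.02,0],[0,0,0.01,0],[0,0,0,0]]' | egrep 'pos|force'
$A '[[0,0,0.002,0],[0,0,0.002,0],[0,0,0.002,0]]'| egrep 'pos|force'
$A '[[0,0,0.002,0],[0,0,0.002,0],[0,0,0.002,0]]'| egrep 'pos|force'
python3 - <<'E'
from h import *
plan()
s=r.read_state(); ee=np.array(s['ee_pos']); Q=R.from_quat(s['eef_rot']).as_matrix()
c=shot('scene'); x0,y0=80,40
a=c['img'][y0:y0+130,x0:x0+180,::-1].copy(); a=cv2.resize(a,(792,572),interpolation=cv2.INTER_CUBIC)
for k,col in [((0,0,0),(0,255,255)),((0,0,.011),(0,0,255)),((0,0,-.06),(255,0,255))]:
    u=(w2px(c,ee+Q@np.array(k))-[x0,y0])*4.4; cv2.drawMarker(a,tuple(int(i) for i in u),col,0,14,2)
cv2.imwrite('pics/s4.png',a)
E
```

```text
ee_pos: [0.3449, -0.3534, 0.012]
ft_force: [-0.5, 1.0, 0.7]
grip_force: 0.0
ee_pos: [0.3472, -0.3546, 0.0087]
ft_force: [-0.0, -0.3, -0.7]
grip_force: 0.0
ee_pos: [0.3467, -0.3541, 0.0019]
ft_force: [-0.1, -0.6, -0.5]
grip_force: 0.0
q [-0.17  0.43  1.02  2.04 -0.47  0.92  0.87] F [-0.1 -0.6 -0.5] T [-0.06 -0.   -0.  ] w 0.000591469496668843 0.0 ee [ 0.3467 -0.3541  0.0019] t 9.2
```

View pics/s4.png

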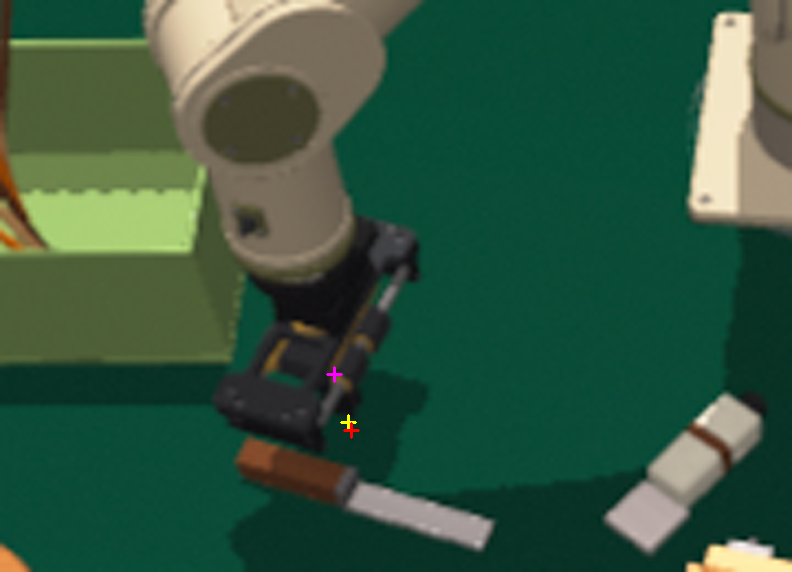

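Commanded 9 mm below the table with no contact, which confirms it. I'll keep probing down.

```bash
A='python3 -m pendant'
for i in 1 2 3 4 5 6; do o=$($A '[[0,0,0.0015,0],[0,0,0.0015,0],[0,0,0,0]]'| egrep 'pos|ft_f'); echo $o; python3 -c "
from bench import r,sys
" 2>/dev/null; f=$(echo "$o" | grep ft_ | sed 's/.*, \(.*\)\]/\1/'); awk "BEGIN{exit !($f>4||$f<-4)}" && break; done; true
```

```text
ee_pos: [0.3463, -0.354, -0.0014] ft_force: [-0.1, 0.3, -0.2]
ee_pos: [0.3463, -0.3539, -0.0045] ft_force: [0.3, 0.8, 0.3]
ee_pos: [0.3463, -0.3539, -0.0075] ft_force: [-0.2, -0.4, 0.5]
ee_pos: [0.3463, -0.3539, -0.0105] ft_force: [0.0, 0.5, 0.4]
ee_pos: [0.3463, -0.3539, -0.0135] ft_force: [0.8, 0.7, -0.5]
ee_pos: [0.3463, -0.3539, -0.0165] ft_force: [0.4, -0.2, 0.1]
```

```bash
A='python3 -m pendant'
for i in 1 2 3 4 5 6; do o=$($A '[[0,0,0.001,0],[0,0,0.001,0],[0,0,0,0]]'| egrep 'pos|ft_f'); echo $o; f=$(echo "$o" | grep ft_ | sed 's/.*, \(.*\)\]/\1/'); awk "BEGIN{exit !($f>3||$f<-3)}" && break; done; true
```

```text
ee_pos: [0.3463, -0.354, -0.0184] ft_force: [0.2, -0.3, -0.4]
ee_pos: [0.3463, -0.354, -0.0204] ft_force: [-0.7, 0.3, -0.8]
ee_pos: [0.3465, -0.3541, -0.0214] ft_force: [-4.5, 5.2, 19.2]
```

Contact came at ee z = -0.021, so the true fingertips are at ee z + 0.021 (32 mm above nominal). I'll use that offset and regrasp.

```bash
A='python3 -m pendant'
$A '[[0,0,-0.01,0],[0,0,-0.02,0],[0,0,-0.03,0],[0,0,-0.03,0],[0,0.03,-0.01,0],[0,0.03,0,0],[0,0,0,0],[0,0,0,0]]' 1 60
$A '[[0,0,0,0],[0,0,0,0],[0,0,0,0],[0,0,0,0]]'
python3 -c "
from h import *
plan(((.4053,-.3678,.03),-14),((.4053,-.3678,-.0185),-14))"
```

```text
time: 12.17
ee_pos: [0.4058, -0.3684, 0.0779]
eef_rot: [0.786, 0.618, -0.001, 0.0]
ft_force: [-1.1, -0.2, 0.5]
width: 0.0458
grip_force: 0.0
time: 12.5
ee_pos: [0.4041, -0.3682, 0.0778]
eef_rot: [0.787, 0.617, 0.0, -0.0]
ft_force: [-0.1, -0.0, 0.4]
width: 0.0726
grip_force: 0.0
shift [0.0006 0.0011 0.0478] turn 0.0045 dist 0.048
shift [-0.      0.      0.0485] turn 0.0 dist 0.049
q [-0.21  0.44  1.06  1.86 -0.43  1.1   0.78] F [-0.1 -0.   0.4] T [-0.05  0.08 -0.03] w 0.0726334623839471 0.0 ee [ 0.4041 -0.3682  0.0778] t 12.5
```

```bash
A='python3 -m pendant'
$A '[[0,0.001,0.02,0],[0,0,0.02,0],[0,0,0.02,0],[0,0,0.015,0],[0,0,0.01,0],[0,0,0.008,0],[0,0,0.003,0],[0,0,0,0]]'
$A '[[0,0,0,0],[0,0,0,0],[0,0,0,0],[0,0,0,0],[0,0,0,0],[0,0,0,0],[0,0,0,0],[0,0,0,0]]' 0 60
$A '[[0,0,0,0],[0,0,0,0],[0,0,0,0],[0,0,0,0],[0,0,0,0]]'
```

```text
time: 13.17
ee_pos: [0.4055, -0.3685, -0.0184]
eef_rot: [0.786, 0.618, -0.0, -0.0]
ft_force: [-0.3, -0.7, 0.7]
width: 0.0868
grip_force: 0.0
time: 13.83
ee_pos: [0.4057, -0.3685, -0.0182]
eef_rot: [0.786, 0.618, 0.0, -0.0]
ft_force: [-0.6, -0.4, -0.1]
width: 0.0415
grip_force: 0.0
time: 14.25
ee_pos: [0.4057, -0.3685, -0.0182]
eef_rot: [0.786, 0.618, 0.0, -0.0]
ft_force: [-0.1, 0.4, -0.2]
width: 0.0238
grip_force: 60.0
```

```bash
A='python3 -m pendant'
$A '[[0,0,-0.005,0],[0,0,-0.015,0],[0,0,-0.02,0],[0,0,-0.025,0],[0,0,-0.025,0],[0,0,-0.02,0],[0,0,-0.008,0],[0,0,0,0]]'
python3 - <<'E'
from h import *
plan()
s=r.read_state(); e=np.array(s['ee_pos']); z=e[2]+.0182
C={n:shot(n) for n in('top','scene')}
ob=[]
for n in C:
    for o in r.outline_of('bar',n)[:1]: print(n,o['score'],o['bbox']); ob.append((C[n],o['mask'].astype(float)))
x0=(e[0]+.04*.242,e[1]+.04*.97,np.radians(76),0)
for k in [ob]+[[q] for q in ob]: x,er=fit(k,'bar',x0,z,True); print(np.round(x,4),np.degrees(x[2:]),er)
c=C['top']
a=c['img'][200:330,330:510,::-1].copy(); b=C['scene']['img'][40:170,80:260,::-1]
cv2.imwrite('pics/l2.png',cv2.resize(np.vstack([a,b]),(540,780//1)[:2] if 0 else (415,600),interpolation=cv2.INTER_CUBIC))
E
```

```text
time: 14.92
ee_pos: [0.4065, -0.3692, 0.102]
eef_rot: [0.786, 0.618, 0.001, 0.001]
ft_force: [0.0, 0.1, -2.5]
width: 0.0233
grip_force: 60.0
q [-0.23  0.41  1.09  1.83 -0.4   1.14  0.76] F [ 0.   0.1 -2.5] T [-0.08  0.07  0.01] w 0.023330268128707702 59.99188721179962 ee [ 0.4065 -0.3692  0.102 ] t 14.9167
top 0.69 [393.2, 258.1, 73.9, 22.5]
scene 0.83 [166.8, 133.2, 39.9, 14.5]
[ 0.4206 -0.3135  1.3091 -0.132 ] [75.00673785 -7.565185  ] 0.4159427113996553
[ 0.4248 -0.2953  1.3795 -0.6404] [ 79.03816205 -36.69399745] 0.10150149244731199
[ 0.4245 -0.297   0.9712 -0.5187] [ 55.64484721 -29.71925928] 0.2368844988023825
```

View pics/l2.png

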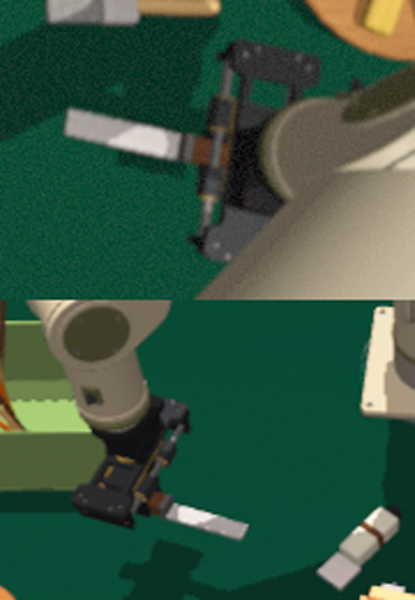

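The bar is held at the handle, with the blade clear: tip at (68,122) in the upper crop and (245,530) in the lower. Next I'll triangulate the tip for droop.

```bash
cat >> h.py <<'E'
from scipy.optimize import least_squares
def tipfit(e,zoff,yaw,gx=-40):
    """bar rotating about grip point; yields pitch(deg,+tip down), along-shift mm, yaw"""
    C={n:shot(n) for n in('top','scene')}; ob=[]
    for n in C:
        L=r.outline_of('bar',n)
        if L: print(n,round(L[0]['score'],2),np.round(L[0]['bbox'])); ob.append((C[n],L[0]['mask']))
    blade=[M['bar'][0]]
    def f(p):
        Rm=R.from_euler('ZY',[p[0],p[1]]).as_matrix(); g=np.array([e[0],e[1],e[2]+zoff+.008])
        o=g-Rm@(np.array([gx+p[2],0,8])/1000); cost=0
        for c,m in ob:
            s=render(c,blade,*o,0) if 0 else None
            im=np.zeros((384,512),'uint8'); P=blade[0]/1000@Rm.T+o; q=np.array([w2px(c,k) for k in P])
            cv2.fillConvexPoly(im,cv2.convexHull(np.round(q*16).astype('int32')),255,shift=4); s=im/255.
            P2=M['bar'][1]/1000@Rm.T+o; im2=np.zeros((384,512),'uint8'); q=np.array([w2px(c,k) for k in P2])
            cv2.fillConvexPoly(im2,cv2.convexHull(np.round(q*16).astype('int32')),1,shift=4)
            w=(im2==0)|(s>0)   # handle is partly hidden: ignore it
            cost+=1-np.minimum(s,m)[w].sum()/np.maximum(s,m)[w].sum()
        return cost
    best=None
    for p0 in (-.1,.05,.2):
        x0=np.array([np.radians(yaw),p0,0.]); st=np.vstack([x0,x0+[.05,0,0],x0+[0,.08,0],x0+[0,0,5]])
        o=minimize(f,x0,method='Nelder-Mead',options=dict(initial_simplex=st,xatol=1e-3,fatol=1e-5))
        if best is None or o.fun<best.fun: best=o
    x=best.x; print('yaw',np.degrees(x[0]),'pitch',np.degrees(x[1]),'dx',x[2],'cost',best.fun)
    Rm=R.from_euler('ZY',x[:2]).as_matrix(); g=np.array([e[0],e[1],e[2]+zoff+.008]); tip=g+Rm@(np.array([100-gx-x[2],0,-8])/1000); print('tip',np.round(tip,4)); return x,tip
E
python3 - <<'E'
from h import *
e=np.array(r.read_state()['ee_pos']); tipfit(e,.0182,76)
E
```

```text
scene 0.72 [167. 132.  40.  19.]
yaw 79.59979628603418 pitch 4.94773945129224 dx 6.863187610871904 cost 0.12080536912751683
tip [ 0.4289 -0.2381  0.1054]
```

```bash
python3 -c "
from h import *
plan(((.5445,-.2765,.102),-9.6))"
```

```text
shift [ 0.1222  0.1135 -0.003 ] turn -0.0716 dist 0.167
q [-0.23  0.41  1.09  1.83 -0.4   1.14  0.76] F [ 0.3 -0.6 -1.8] T [-0.1   0.07  0.01] w 0.02348809327831492 59.99191761016846 ee [ 0.4052 -0.3683  0.0991] t 15.3167
```

```bash
A='python3 -m pendant'
$A '[[0.015,0.014,0,0],[0.019,0.0175,0,0],[0.019,0.0175,0,0],[0.019,0.0175,0,0],[0.019,0.0175,0,0],[0.019,0.0175,0,0],[0.0122,0.0115,-0.003,0],[0,0,0,-0.0716]]'
$A '[[0,0,0,0],[0,0,0,0]]'
python3 - <<'E'
from h import *
plan()
e=np.array(r.read_state()['ee_pos']); tipfit(e,.0182,80.4);tipfit(e,.0182,80.4)
c=shot('top'); s=shot('scene')
a=np.hstack([c['img'][140:300,250:420,::-1],s['img'][100:260,130:300,::-1]])
cv2.imwrite('pics/st.png',cv2.resize(a,(800,376),interpolation=cv2.INTER_CUBIC))
E
```

```text
time: 15.98
ee_pos: [0.548, -0.2728, 0.1021]
eef_rot: [0.762, 0.647, 0.0, -0.0]
ft_force: [0.6, -1.3, -1.9]
width: 0.0233
grip_force: 60.0
time: 16.15
ee_pos: [0.5438, -0.2769, 0.1024]
eef_rot: [0.764, 0.645, -0.0, -0.0]
ft_force: [-1.2, -0.4, -2.9]
width: 0.0233
grip_force: 60.0
q [-0.34  0.54  0.99  1.66 -0.48  1.2   0.59] F [-1.2 -0.4 -2.9] T [-0.16  0.07 -0.02] w 0.023348155510705335 59.99150097370148 ee [ 0.5438 -0.2769  0.1024] t 16.15
top 0.82 [342. 202.  57.  17.]
scene 0.81 [191. 170.  42.  16.]
yaw 80.25202724956695 pitch -0.5194984166343245 dx 2.8809450304189825 cost 0.24706959706959708
tip [ 0.567  -0.1417  0.1219]
top 0.78 [344. 202.  55.  13.]
yaw 74.88393894626364 pitch 21.175560770433332 dx -3.471781014427834 cost 0.15298507462686572
tip [ 0.5779 -0.1505  0.0693]
```

View pics/st.png

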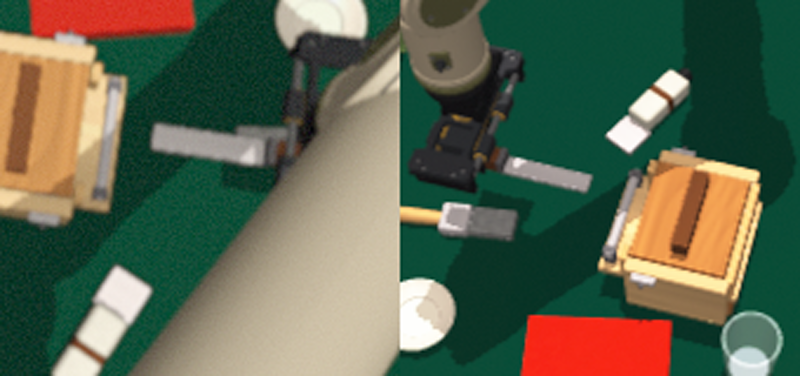

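The top half shows the blade tip at (153,137), pointing at the middle of the rod at (108,140). The scene half shows the tip at (590,183). The blade looks level. I'll triangulate to check.

```bash
python3 - <<'E'
from h import *
t=shot('top');s=shot('scene'); k=170*2/800
pt=(250+153*k,140+137*k); ps=(130+(591-400)*k,100+183*k)
f=lambda P: np.r_[w2px(t,P)-pt,w2px(s,P)-ps]
o=least_squares(f,[.567,-.14,.12]); print('tip tri',o.x,o.fun)
u=np.array([np.cos(np.radians(80.4)),np.sin(np.radians(80.4))]); b=np.array([.5895,-.0103])
v=np.array([-u[1],u[0]])
for T in (o.x[:2],np.array([.567,-.1417])): print('cradle frame tip',(T-b)@u,(T-b)@v)
e=np.array(r.read_state()['ee_pos'])[:2]; print('ee cradle',(e-b)@u,(e-b)@v)
E
```

```text
tip tri [ 0.56625616 -0.1371028   0.12227609] [-0.51657311  0.03499712 -0.64882258 -0.08712555]
cradle frame tip -0.12890340126800626 0.0017715864892125614
cradle frame tip -0.13331217607217666 0.0002714975155906213
ee cradle -0.27003570543598965 8.750585354511814e-05
```

Tip height 0.122 against an expected 0.1206, so the bar is level, and it's centred to about 1 mm. Now I'll lower it to rod-top + 2.5 mm and insert along tool x.

```bash
A='python3 -m pendant'
$A '[[0,0,0.01,0],[0,0,0.015,0],[0,0,0.012,0],[0,0,0.006,0],[0,0,0,0],[0,0,0,0]]'| egrep 'pos|ft_f'
$A '[[0.012,0,0,0],[0.012,0,0,0],[0.01,0,0,0],[0.008,0,0,0],[0.008,0,0,0],[0,0,0,0]]'| egrep 'pos|ft_f'
python3 -c "
from h import *
plan(((.5638,-.163,.0593),-9.6))"
```

```text
ee_pos: [0.5442, -0.2766, 0.0596]
ft_force: [0.2, 0.1, -1.8]
ee_pos: [0.5535, -0.2252, 0.0599]
ft_force: [0.4, 0.8, -2.3]
shift [ 0.063  -0.0001  0.0007] turn 0.0024 dist 0.063
q [-0.42  0.56  0.96  1.74 -0.51  1.12  0.53] F [ 0.4  0.8 -2.3] T [-0.08  0.05  0.03] w 0.02355448159961254 59.992244839668274 ee [ 0.5535 -0.2252  0.0599] t 17.75
```

```bash
A='python3 -m pendant'
for i in 1 2 3 4; do o=$($A '[[0.005,0,0,0],[0.005,0,0,0],[0,0,0,0]]'| egrep 'pos|ft_f'); echo $o; f=$(echo "$o"|grep ft_|sed 's/[^0-9.,-]//g'); echo "$f"|awk -F, '{exit !($1*$1+$2*$2>16||$3>2||$3<-6)}' && break; done; true
```

```text
ee_pos: [0.5546, -0.2165, 0.0598] ft_force: [1.0, 1.3, -3.6]
ee_pos: [0.5564, -0.2063, 0.0597] ft_force: [0.2, 0.2, -2.6]
ee_pos: [0.5581, -0.1962, 0.0597] ft_force: [-0.1, 0.8, -2.5]
ee_pos: [0.5598, -0.1863, 0.0597] ft_force: [-0.0, 0.5, -1.5]
```

```bash
A='python3 -m pendant'
$A '[[0,0,0.0015,0],[0,0,0.0015,0],[0,0,0,0]]' 0 30| egrep 'pos|for'
for i in 1 2 3 4 5; do o=$($A '[[0,0,0.001,0],[0,0,0.001,0],[0,0,0,0]]'| egrep 'pos|ft_f'); echo $o; f=$(echo "$o"|grep ft_|sed 's/[^0-9.,-]//g'); echo "$f"|awk -F, '{exit !($1*$1+$2*$2>400||$3>40)}' && break; done; true
```

```text
ee_pos: [0.5593, -0.1879, 0.0566]
ft_force: [1.0, 0.7, -1.2]
grip_force: 30.0
ee_pos: [0.5595, -0.1881, 0.0549] ft_force: [-0.2, -1.2, -0.0]
ee_pos: [0.5594, -0.1883, 0.0528] ft_force: [0.1, -1.5, 0.8]
ee_pos: [0.5593, -0.1879, 0.0507] ft_force: [-1.0, -2.2, 1.5]
ee_pos: [0.5593, -0.1877, 0.0486] ft_force: [0.4, -2.3, 0.6]
ee_pos: [0.5594, -0.1878, 0.0469] ft_force: [-0.2, -1.1, 4.4]
```

```bash
A='python3 -m pendant'
for i in 1 2 3 4 5 6; do o=$($A '[[0,0,0.001,0],[0.0003,0,0.001,0],[0,0,0,0]]'| egrep 'pos|ft_f'); echo $o; f=$(echo "$o"|grep ft_|sed 's/[^0-9.,-]//g'); echo "$f"|awk -F, '{exit !($1*$1+$2*$2>400||$3>40)}' && break; done; true
```

```text
ee_pos: [0.5597, -0.1879, 0.0455] ft_force: [-2.4, -2.3, 9.0]
ee_pos: [0.5598, -0.1879, 0.0436] ft_force: [-2.3, -4.0, 9.1]
ee_pos: [0.5598, -0.1879, 0.0416] ft_force: [-3.1, -3.1, 9.0]
ee_pos: [0.5598, -0.1877, 0.0397] ft_force: [-1.7, -4.5, 9.1]
ee_pos: [0.5597, -0.1876, 0.0374] ft_force: [-2.3, -5.0, 7.4]
ee_pos: [0.5595, -0.1859, 0.0345] ft_force: [-0.9, -2.7, 1.1]
```

```bash
A='python3 -m pendant'
for i in 1 2; do $A '[[0,0,0.001,0],[0.0005,0,0.001,0],[0,0,0,0]]'| egrep 'pos|ft_f'; done
python3 - <<'E'
from h import *
c=shot('top'); s=shot('scene')
a=np.hstack([c['img'][140:300,220:390,::-1],s['img'][100:260,130:300,::-1]])
cv2.imwrite('pics/pry.png',cv2.resize(a,(800,376),interpolation=cv2.INTER_CUBIC))
E
```

```text
ee_pos: [0.5596, -0.1853, 0.0325]
ft_force: [-0.1, -2.8, 0.9]
ee_pos: [0.5598, -0.1851, 0.0307]
ft_force: [-0.1, -3.2, 0.9]
```

View pics/pry.png

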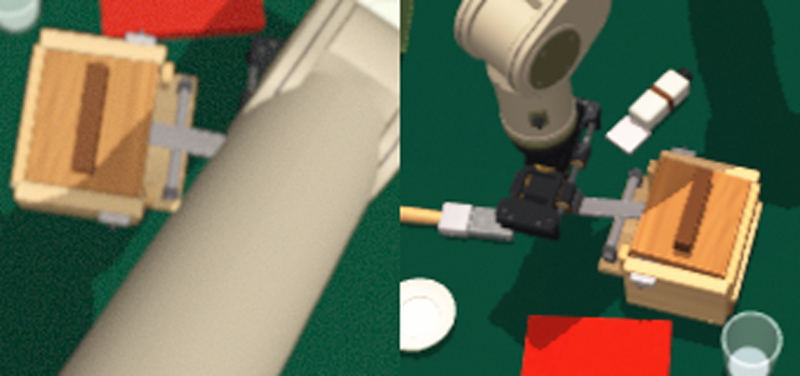

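The board's -x edge is now up over the catches: the board slopes in the scene half, with the blade under its edge at (640,208). The force also dropped from 9 N to 1 N. Next I'll firm the grip, withdraw along the blade axis, and rise.

```bash
A='python3 -m pendant'
$A '[[0,0,0,0],[0,0,0,0],[-0.004,0,0.0013,0],[-0.006,0,0.0018,0],[-0.006,0,0.0018,0],[-0.006,0,0.0018,0],[0,0,0,0]]' 0 60| egrep 'pos|for'
$A '[[-0.006,0,0.0018,0],[-0.006,0,0.0018,0],[0,0,0,0],[0,0,-0.004,0],[0,0,-0.006,0],[0,0,-0.006,0],[0,0,0,0]]'| egrep 'pos|for'
```

```text
ee_pos: [0.5553, -0.2086, 0.0237]
ft_force: [-0.6, -2.3, -1.7]
grip_force: 60.0
ee_pos: [0.555, -0.2186, 0.038]
ft_force: [-0.3, -0.8, -1.6]
grip_force: 60.0
```

```bash
A='python3 -m pendant'
$A '[[0,0,-0.012,0],[0,0,-0.02,0],[0,0,-0.02,0],[0,0,-0.02,0],[-0.01,0,0,0],[-0.02,0,0,0],[-0.02,0,0,0],[0,0,0,0]]'| egrep 'pos|for'
python3 -c "
from h import *
plan(((.4053,-.3678,.09),-14),((.4053,-.3678,.002),-14))"
```

```text
ee_pos: [0.5437, -0.2726, 0.1089]
ft_force: [-1.2, -1.0, -1.4]
grip_force: 60.0
shift [-0.1175 -0.12    0.0192] turn 0.0722 dist 0.169
shift [ 0.0002 -0.      0.088 ] turn 0.0 dist 0.088
q [-0.36  0.53  1.    1.66 -0.47  1.21  0.58] F [-1.2 -1.  -1.4] T [-0.22  0.12 -0.02] w 0.023658988607359457 59.99896031920798 ee [ 0.5437 -0.2726  0.1089] t 24.1833
```

Move over the bar's old free spot, descend to z ≈ 0.012 (handle end about to touch), then ease the grip and lower slowly so it pivots flat.

```bash
A='python3 -m pendant'
$A '[[-0.0168,-0.0172,0.002,0],[-0.0168,-0.0172,0.003,0],[-0.0168,-0.0172,0.003,0],[-0.0168,-0.0172,0.003,0],[-0.0168,-0.0172,0.003,0],[-0.0168,-0.0172,0.003,0],[-0.0167,-0.0168,0.002,0],[0,0,0,0.07]]'| egrep 'pos|for'
$A '[[0,0,0.02,0],[0,0,0.02,0],[0,0,0.02,0],[0,0,0.013,0],[0,0,0.006,0],[0,0,0,0]]'| egrep 'pos|for'
$A '[[0,0,0.003,0],[0,0,0.003,0],[0,0,0.003,0],[0,0,0.003,0],[0,0,0,0]]' 0 25| egrep 'pos|for'
```

```text
ee_pos: [0.4026, -0.3669, 0.0893]
ft_force: [-0.9, -0.4, -2.3]
grip_force: 60.0
ee_pos: [0.4071, -0.3634, 0.0095]
ft_force: [-0.0, 0.7, -2.4]
grip_force: 60.0
ee_pos: [0.4079, -0.3635, -0.0018]
ft_force: [0.0, 0.5, -2.4]
grip_force: 25.0
```

```bash
A='python3 -m pendant'
for i in 1 2 3 4 5; do o=$($A '[[0,0,0.0015,0],[0,0,0.0015,0],[0,0,0,0]]' 0 12| egrep 'pos|ft_f'); echo $o; f=$(echo "$o"|grep ft_|sed 's/[^0-9.,-]//g;s/.*,//'); z=$(echo "$o"|grep pos|sed 's/.*, \(.*\)\]/\1/'); awk "BEGIN{exit !($f>20||$z< -0.0165)}" && break; done; true
```

```text
ee_pos: [0.4082, -0.3637, -0.0045] ft_force: [0.7, 0.2, 0.2]
ee_pos: [0.4081, -0.3637, -0.0077] ft_force: [0.8, 0.5, -1.1]
ee_pos: [0.4079, -0.3637, -0.0108] ft_force: [0.7, 0.6, -0.9]
ee_pos: [0.4079, -0.3636, -0.0138] ft_force: [0.6, 0.0, -1.5]
ee_pos: [0.4079, -0.3637, -0.0168] ft_force: [1.2, -0.3, -1.4]
```

```bash
A='python3 -m pendant'
$A '[[0,0,0.001,0],[0,0,0.0007,0],[0,0,0,0],[0,0,0,0]]' 0 5| egrep 'pos|for'
$A '[[0,0,0,0],[0,0,0,0],[0,0,0,0],[0,0,0,0],[0,0,0,0],[0,0,0,0],[0,0,0,0],[0,0,0,0]]' 1 | egrep 'pos|for|wid'
$A '[[0,0,0,0],[0,0,-0.01,0],[0,0,-0.02,0],[0,0,-0.03,0],[0,0,-0.03,0],[0,0,-0.03,0],[0,0,-0.03,0],[0,0,-0.03,0]]' | egrep 'pos|for|wid'
$A '[[0,0,-0.02,0],[0,0,0,0]]' | egrep 'pos|for|wid'
python3 - <<'E'
from h import *
t=shot('top'); s=shot('scene')
a=np.hstack([t['img'][140:310,220:480,::-1],s['img'][90:260,80:340,::-1]])
cv2.imwrite('pics/laid.png',cv2.resize(a,(800,262),interpolation=cv2.INTER_CUBIC))
for n in('top','scene'):
    for th in('bar','board','brush'):
        L=r.outline_of(th,n); print(n,th,L and (round(L[0]['score'],2),np.round(L[0]['bbox'])))
plan(((.5895,-.0103,.19),80.4))
E
```

```text
ee_pos: [0.4077, -0.3637, -0.0183]
ft_force: [-0.0, 0.3, -2.0]
grip_force: 5.0
ee_pos: [0.408, -0.3637, -0.0182]
ft_force: [-0.4, 0.1, 0.7]
width: 0.0696
grip_force: 0.0
ee_pos: [0.4074, -0.3639, 0.1639]
ft_force: [0.9, -1.1, -0.9]
width: 0.0871
grip_force: 0.0
ee_pos: [0.409, -0.3655, 0.1863]
ft_force: [-0.4, -1.6, -0.4]
width: 0.0869
grip_force: 0.0
top bar (0.94, array([386., 261.,  79.,  27.]))
top board (0.73, array([258., 193.,  53.,  62.]))
top brush (0.88, array([388., 204.,  75.,  16.]))
scene bar (0.75, array([165., 152.,  52.,  24.]))
scene board (0.66, array([254., 192.,  52.,  53.]))
scene brush (0.81, array([150., 191.,  64.,  15.]))
shift [ 0.3861  0.0937 -0.0089] turn -1.641 dist 0.397
q [-0.33  0.31  1.18  1.74 -0.3   1.29  0.68] F [ 0.7 -0.5  0.4] T [-0.06  0.06 -0.03] w 0.0867268639811697 0.0 ee [ 0.4075 -0.3635  0.1811] t 29.25
```

View pics/laid.png

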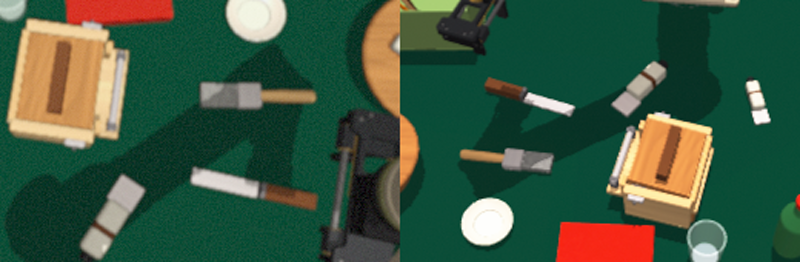

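The bar lies flat at (190–318, 170–207) in the left half. The brush and dish haven't moved, and the board is raised at its rod-side edge. Next I'll measure the board's tilt and move over the batten.

```bash
A='python3 -m pendant'
$A '[[0.0275,0.0067,-0.001,0],[0.0275,0.0067,-0.001,0],[0.0275,0.0067,-0.001,0],[0.0275,0.0067,-0.001,0],[0.0275,0.0067,-0.001,0],[0.0275,0.0067,-0.001,0],[0.0275,0.0067,-0.001,0],[0.0275,0.0067,-0.001,0]]' | egrep 'pos'
$A '[[0.0275,0.0067,0,0],[0.0275,0.0067,0,0],[0.0275,0.0067,0,0],[0.0275,0.0067,0,0],[0.0275,0.0067,0,0],[0.0275,0.0067,0,0]]' | egrep 'pos'
$A '[[0,0,0,-0.11],[0,0,0,-0.11],[0,0,0,-0.11],[0,0,0,-0.11],[0,0,0,-0.11],[0,0,0,-0.11],[0,0,0,-0.11],[0,0,0,-0.11]]' 0.65 | egrep 'pos'
$A '[[0,0,0,-0.11],[0,0,0,-0.11],[0,0,0,-0.11],[0,0,0,-0.11],[0,0,0,-0.11],[0,0,0,-0.11],[0,0,0,-0.1],[0,0,0,0]]' | egrep 'pos|wid|rot'
python3 - <<'E'
from h import *
ob=[]
for n in('scene',):
    c=shot(n); L=r.outline_of('board',n); print(L and L[0]['score'])
    if L: ob.append((c,L[0]['mask'].astype(float)))
if ob:
    for z,p in((.0902,.087),): x,e=fit(ob,'board',(.590,-.0103,1.403,p),z,True); print(x,e)
plan(((.590,-.0075,.092),80.4))
E
```

```text
ee_pos: [0.512, -0.1611, 0.1896]
ee_pos: [0.5899, -0.0102, 0.1893]
ee_pos: [0.5894, -0.0118, 0.1893]
ee_pos: [0.5894, -0.0118, 0.1893]
eef_rot: [0.082, 0.997, -0.0, -0.0]
width: 0.0567
0.76
[ 0.58829538 -0.0100777   1.39125234  0.07685016] 0.049886793888772596
shift [0.0002 0.0043 0.0974] turn -0.0044 dist 0.098
q [-0.66  0.31  0.75  1.61 -0.22  1.31  1.52] F [-0.5 -0.4 -0.1] T [ 0.08  0.04 -0.03] w 0.056487915866244305 0.0 ee [ 0.5895 -0.0117  0.1894] t 31.85
```

```bash
A='python3 -m pendant'
$A '[[0,0.0043,0.02,-0.0044],[0,0,0.025,0],[0,0,0.02,0],[0,0,0.014,0],[0,0,0.008,0],[0,0,0.004,0],[0,0,0,0]]' | egrep 'pos|for'
$A '[[0,0,0.003,0],[0,0,0.002,0],[0,0,0.001,0],[0,0,0,0]]' | egrep 'pos|for'
python3 -c "
from h import *
plan()"
```

```text
ee_pos: [0.5901, -0.0074, 0.0984]
ft_force: [-0.3, -0.2, 0.5]
grip_force: 0.0
ee_pos: [0.5905, -0.0073, 0.093]
ft_force: [0.2, 0.6, -0.7]
grip_force: 0.0
q [-0.63  0.4   0.71  1.72 -0.29  1.13  1.57] F [ 0.2  0.6 -0.7] T [ 0.04 -0.01 -0.03] w 0.05672672529588957 0.0 ee [ 0.5905 -0.0073  0.093 ] t 32.7667
```

Fingertips are at 0.114. Now close firmly.

```bash
A='python3 -m pendant'
$A '[[0,0,0,0],[0,0,0,0],[0,0,0,0],[0,0,0,0],[0,0,0,0],[0,0,0,0],[0,0,0,0],[0,0,0,0]]' 0 50| egrep 'pos|for|wid'
$A '[[0,0,0,0],[0,0,0,0],[0,0,0,0],[0,0,-0.003,0],[0,0,-0.004,0],[0,0,-0.005,0],[0,0,0,0]]' | egrep 'pos|for|wid'
```

```text
ee_pos: [0.5906, -0.0068, 0.0932]
ft_force: [-0.5, 1.8, 3.3]
width: 0.0218
grip_force: 49.4
ee_pos: [0.5904, -0.0078, 0.1055]
ft_force: [0.1, 0.2, -3.8]
width: 0.022
grip_force: 49.1
```

```bash
A='python3 -m pendant'
$A '[[0,0,-0.01,0],[0,0,-0.02,0],[0,0,-0.02,0],[0,0,-0.02,0],[0,0,-0.02,0],[0,0,-0.01,0],[0,0,0,0]]' | egrep 'pos|for|wid'
python3 - <<'E'
from h import *
s=r.read_state(); e=s['ee_pos']; ob=[]
for n in('top','scene'):
    c=shot(n); L=r.outline_of('board',n); print(n,L and (L[0]['score'],L[0]['bbox']))
    if L: ob.append((c,L[0]['mask'].astype(float)))
for k in [ob]+[[q] for q in ob]: print(fit(k,'board',(e[0],e[1],1.403,0),e[2]-.003,True))
plan(((.434,.383,.2),86.1))
E
```

```text
ee_pos: [0.5914, -0.0076, 0.2073]
ft_force: [-0.8, 0.4, -3.7]
width: 0.0218
grip_force: 49.1
top []
scene (0.86, [251.9, 174.6, 53.9, 49.4])
(array([ 0.59032027, -0.01163649,  1.40091133,  0.04208499]), np.float64(0.3551608173890215))
(array([ 0.59032027, -0.01163649,  1.40091133,  0.04208499]), np.float64(0.3551608173890215))
shift [0.2171 0.3596 0.0037] turn -0.0956 dist 0.42
q [-0.67  0.3   0.75  1.59 -0.21  1.34  1.51] F [ 0.9  0.8 -3.5] T [ 0.03  0.02 -0.  ] w 0.021943630582717425 49.12572344066575 ee [ 0.5896 -0.0072  0.2034] t 34.8
```

```bash
A='python3 -m pendant'
$A '[[0.007,0.011,0,0],[0.0136,0.0225,0,0],[0.0136,0.0225,0,0],[0.0136,0.0225,0,0],[0.0136,0.0225,0,0],[0.0136,0.0225,0,0],[0.0136,0.0225,0,0],[0.0136,0.0225,0,0]]' | egrep 'pos|for|wid'
$A '[[0.0136,0.0225,0,0],[0.0136,0.0225,0,0],[0.0136,0.0225,0,0],[0.0136,0.0225,0,0],[0.0136,0.0225,0,0],[0.0136,0.0225,0,0],[0.0136,0.0225,0,0],[0.0136,0.0225,0,0]]' | egrep 'pos|for|wid'
$A '[[0.0061,0.0111,0,-0.048],[0,0,0,-0.048],[0,0,0,0]]'
python3 - <<'E'
from h import *
s=r.read_state(); e=s['ee_pos']; C={};ob=[]
for n in('top','scene'):
    c=shot(n); L=r.outline_of('board',n); print(n,L and (L[0]['score'],L[0]['bbox'])); C[n]=c
    if L: ob.append((c,L[0]['mask'].astype(float)))
for k in [ob]+[[q] for q in ob]: print(fit(k,'board',(e[0],e[1],1.503,0),e[2]-.003,True))
a=np.hstack([C['top']['img'][140:350,20:280,::-1],C['scene']['img'][60:270,240:500,::-1]])
cv2.imwrite('pics/over.png',cv2.resize(a,(800,323),interpolation=cv2.INTER_CUBIC))
plan(((.434,.383,.06),86.1))
E
```

```text
ee_pos: [0.5158, 0.1765, 0.2037]
ft_force: [0.8, -1.0, -3.3]
width: 0.0217
grip_force: 49.1
ee_pos: [0.4379, 0.3716, 0.2035]
ft_force: [1.0, 1.0, -4.1]
width: 0.0218
grip_force: 49.1
time: 36.38
ee_pos: [0.4337, 0.3834, 0.2033]
eef_rot: [0.032, 0.999, -0.001, -0.001]
ft_force: [0.1, -1.1, -4.1]
width: 0.0221
grip_force: 49.1
top (0.61, [73.8, 261.9, 61.0, 72.3])
scene (0.72, [392.8, 137.6, 46.0, 47.8])
(array([0.43222453, 0.37905699, 1.49564709, 0.06382183]), np.float64(0.4296557711429552))
(array([0.43178717, 0.37736032, 1.48969928, 0.18432416]), np.float64(0.5609722179146378))
(array([0.43392134, 0.37885286, 1.49186197, 0.02692791]), np.float64(0.28688082707608187))
shift [0.0012 0.0011 0.1444] turn -0.0025 dist 0.144
q [-1.22  0.24  0.49  1.61 -0.12  1.33  0.8 ] F [-0.1 -0.5 -3.7] T [ 0.06  0.03 -0.03] w 0.02165222086368734 49.12678581895307 ee [0.4351 0.3819 0.2044] t 36.5833
```

View pics/over.png

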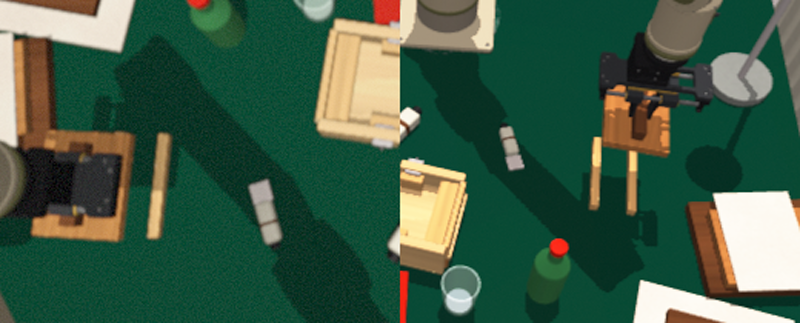

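The board hangs level over the strips: (30–135,130–240) in the top half, strips at (595–635,140–210) in the scene half. A lamp base stands near (740,75), so I'll check its clearance from the gripper body before going down.

```bash
python3 - <<'E'
from h import *
c=shot('scene'); k=.65
for nm,(a,b),z in [('lampbase centre',(740,78),.02),('base left edge',(708,78),.02),('base near',(740,103),.02)]: print(nm,px2w(c,240+(a-400)*k,60+b*k,z))
s=r.read_state(); e=np.array(s['ee_pos']); Q=R.from_quat(s['eef_rot']).as_matrix()
for z in (.2,.03):
  for x in(-.0375,.0375): print(e*[1,1,0]+Q@np.array([x,.095,0]))
E
```

```text
lampbase centre [0.15689605 0.67730893 0.02      ]
base left edge [0.16349989 0.60508841 0.02      ]
base near [0.2285116  0.66828675 0.02      ]
[ 4.79246140e-01  4.74190983e-01 -3.74129520e-05]
[ 4.04430967e-01  4.79453084e-01 -2.57868613e-05]
[ 4.79246140e-01  4.74190983e-01 -3.74129520e-05]
[ 4.04430967e-01  4.79453084e-01 -2.57868613e-05]
```

```bash
A='python3 -m pendant'
$A '[[0.001,0.001,0.015,0],[0,0,0.025,0],[0,0,0.025,0],[0,0,0.025,0],[0,0,0.025,0],[0,0,0.02,0],[0,0,0.015,0],[0,0,0.005,0]]' | egrep 'pos|for|wid'
$A '[[0,0,0,0],[0,0,0,0]]' | egrep 'pos|for|wid'
python3 - <<'E'
from h import *
s=r.read_state(); e=s['ee_pos']; C={};ob=[]
for n in('top','scene'):
    c=shot(n); L=r.outline_of('board',n); print(n,L and (L[0]['score'],L[0]['bbox'])); C[n]=c
    if L: ob.append((c,L[0]['mask'].astype(float)))
for k in [ob]+[[q] for q in ob]: print(fit(k,'board',(e[0],e[1],1.503),e[2]-.003))
# visible board edges in top view: right (-y side) edge and front/back
for nm,P in [(n,rect(C['top'],m,e[2]+.013)) for n,m in [('top',ob[0][1]>.5)]]: print(P)
plan()
E
```

```text
ee_pos: [0.433, 0.3825, 0.0474]
ft_force: [-0.1, -0.7, -3.5]
width: 0.0214
grip_force: 49.1
ee_pos: [0.4344, 0.384, 0.0506]
ft_force: [-0.3, 0.1, -4.1]
width: 0.022
grip_force: 49.1
top (0.9, [103.1, 260.1, 51.6, 62.0])
scene (0.97, [380.7, 167.4, 40.4, 37.9])
(array([0.43258145, 0.38031147, 1.48292281]), np.float64(0.5219724323559696))
(array([0.43204849, 0.38233856, 1.49638107]), np.float64(0.6700347457965574))
(array([0.43540003, 0.37907922, 1.50918888]), np.float64(0.3745353614398904))
((378.7397766113281, 382.522705078125), (119.65070343017578, 31.142976760864258), 85.22542572021484)
q [-1.18  0.38  0.46  1.77 -0.2   1.03  0.85] F [ 0.3 -0.1 -2.7] T [ 0.04 -0.02 -0.02] w 0.021992434557638184 49.1265042044688 ee [0.4344 0.3845 0.051 ] t 37.6667
```

```bash
A='python3 -m pendant'
$A '[[0,0.002,0.005,0],[0,0.002,0.006,0],[0,0,0.006,0],[0,0,0.004,0],[0,0,0,0]]' | egrep 'pos|ft_'
for i in 1 2 3 4 5 6 7 8; do o=$($A '[[0,0,0.001,0],[0,0,0.001,0],[0,0,0,0]]'| egrep 'pos|ft_f'); echo $o; f=$(echo "$o"|grep ft_|sed 's/[^0-9.,-]//g;s/.*,//'); awk "BEGIN{exit !($f>1)}" && break; done; true
```

```text
ee_pos: [0.4335, 0.3873, 0.0274]
ft_force: [0.3, 0.0, -3.6]
ee_pos: [0.4342, 0.3879, 0.0268] ft_force: [0.2, -0.6, -3.7]
ee_pos: [0.4344, 0.388, 0.0251] ft_force: [-1.1, -1.3, -1.2]
ee_pos: [0.4347, 0.3876, 0.0232] ft_force: [-1.4, -4.3, 4.5]
```

Seated on the strips. Release, rise, back off and measure.

```bash
A='python3 -m pendant'
$A '[[0,0,0,0],[0,0,0,0],[0,0,0,0]]' 0 8 | egrep 'pos|for|wid'
$A '[[0,0,0,0],[0,0,0,0],[0,0,0,0],[0,0,0,0],[0,0,0,0],[0,0,0,0]]' 0.65 | egrep 'pos|for|wid'
$A '[[0,0,-0.01,0],[0,0,-0.02,0],[0,0,-0.03,0],[0,0,-0.03,0],[0,0,-0.03,0],[0,0,-0.03,0],[0.0,0.03,0,0],[0,0.03,0,0]]' | egrep 'pos|for|wid'
$A '[[0.0,0.03,0,0],[0,0.03,0,0],[0,0.03,0,0],[0,0.03,0,0],[0,0,0,0]]' | egrep 'pos|for|wid'
python3 - <<'E'
from h import *
ob=[];sb=[]
for n in('top','scene'):
    c=shot(n); L=r.outline_of('board',n); print(n,L and (L[0]['score'],L[0]['bbox']))
    if L: ob.append((c,L[0]['mask'].astype(float)))
    S=r.outline_of('strips',n)
    for o in S[:2]: print('strips',n,o['score'],o['bbox'])
for k in [ob]+[[q] for q in ob]: print(fit(k,'board',(.434,.383,1.503),.02))
plan()
E
```

```text
ee_pos: [0.4338, 0.388, 0.0224]
ft_force: [0.7, -0.3, -3.5]
width: 0.0221
grip_force: 8.0
ee_pos: [0.4342, 0.388, 0.023]
ft_force: [-0.9, 0.8, 0.4]
width: 0.0523
grip_force: 0.0
ee_pos: [0.44, 0.4482, 0.1771]
ft_force: [-0.0, 0.6, 0.0]
width: 0.0565
grip_force: 0.0
ee_pos: [0.4434, 0.5731, 0.1717]
ft_force: [-0.7, 0.6, 0.1]
width: 0.0565
grip_force: 0.0
top (0.85, [104.4, 259.0, 55.6, 57.0])
strips top 0.64 [108.6, 258.6, 39.8, 69.0]
scene (0.8, [379.6, 168.1, 36.1, 44.3])
strips scene 0.41 [378.1, 194.8, 28.7, 11.3]
strips scene 0.23 [236.3, 146.6, 32.5, 35.6]
(array([0.43151377, 0.38671926, 1.50777025]), np.float64(0.06029379844488958))
(array([0.4325444 , 0.38849517, 1.50559194]), np.float64(0.024979736202195846))
(array([0.43022884, 0.383362  , 1.51633525]), np.float64(0.0472969743921241))
q [-1.24  0.59  0.44  1.22 -0.24  1.39  0.68] F [-0.4 -0.1  0. ] T [ 0.07  0.   -0.01] w 0.05688037845382486 0.0 ee [0.447  0.5664 0.1738] t 40.9667
```

```bash
python3 - <<'E'
from h import *
C=dict(top=shot('top'),scene=shot('scene')); ob=[]
for n,(r0,r1,c0,c1) in dict(top=(205,315,75,145),scene=(140,205,355,402)).items():
    im=cv2.resize(cv2.imread(f'pics/{n}0.png'),(512,384),interpolation=cv2.INTER_AREA).astype(int)
    m=np.zeros((384,512)); s=im[r0:r1,c0:c1]; m[r0:r1,c0:c1]=((s[:,:,2]-s[:,:,0])>25)&(s[:,:,2]>90)
    ob.append((C[n],m)); print(n,m.sum())
for k in [ob]+[[q] for q in ob]: x,e=fit(k,'strips',(.434,.383,1.503)); print('strips',x,e)
bb=[]
for n,(r0,r1,c0,c1) in dict(top=(205,315,60,150),scene=(130,210,340,410)).items():
    L=r.outline_of('board',n); bb.append((C[n],L[0]['mask'].astype(float)))
for k in [bb]+[[q] for q in bb]: print('board',fit(k,'board',(.432,.386,1.503),.02))
E
```

```text
top 1290.0
scene 598.0
strips [0.43388099 0.38431673 1.50251146] 0.11062396644156719
strips [0.43395188 0.38537447 1.51061252] 0.0757270414229323
strips [0.43418866 0.38327448 1.49937388] 0.08451669465573441
board (array([0.43214697, 0.38594645, 1.5015357 ]), np.float64(0.05840185578592444))
board (array([0.4324835 , 0.38915475, 1.51901419]), np.float64(0.05357095103849829))
board (array([0.43148287, 0.38445308, 1.48812348]), np.float64(0.04250269416806585))
```

The board sits about 2 mm off the strips' centre and square to within about 1°, with the gripper clear. I'm handing in.

```bash
python3 -c "
from bench import r
print(r.close_job())"
```

```text
the job is handed in; nothing more can be done
None
```

I pried the board loose and laid the bar flat on the table. The board is on the drying strips, batten up, about 2 mm off centre and square to within about 1°. I handed the job in at about 41 s; no verdict came back.

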